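# Swap the jar at the back of the turntable for a fresh tin

### The arm

A 6-joint arm with a two-finger parallel gripper is mounted at the origin on the work surface. World frame = base frame: x ahead of the robot, y to its left, z up, the work surface at z = 0. Lengths are in mm, angles in rad, forces in N, time in s.
With the tool pointing down it reaches from about 300 to 775 mm from the base axis. Payload 14.6 kg.
Tool frame: the origin (TCP) lies between the finger pads; the fingertips stand manip.tip_reach ahead of it and the grasp point (between the pads) lies 5 mm behind it (manip.tip_reach is the distance from the TCP to the fingertips, in mm); z points along the fingers, y is the line along which they close (so a half turn about z gives the same grasp; the last joint's range is limited). The gripper opens to 94 mm and grips with 3 to 60 N. Pads are 16 mm wide; open, the fingers measure 119 mm over their backs; the gripper's body (75 mm by 177 mm) begins 78 mm behind the grasp point.
Start: joints at [1.182, 0.3, 1.521, -0, 1.321, -0.067], TCP at [173.948, 521.758, 219.446] pointing down, gripper open.
Joint ranges: [-3.03, 3.03], [-0.79, 2.21], [0.23, 2.52], [-1.04, 4.18], [0, 3.07], [-2.55, 2.55]. Speed limits (rad/s): [2.22, 2.22, 2.57, 3.14, 3.14, 3.14].

### API

Orientations are given as [roll, pitch, yaw] about the fixed x, y, z axes, in that order (R = Rz(yaw) Ry(pitch) Rx(roll)).
In Python, from cell import manip gives the robot as it stands. The module is installed in compiled form; this text tells all that it offers.
- The arm moves only by the shell command python3 -m creep 'ROWS' [FORCE]. ROWS is JSON, a list of rows, each a list of 3 entries, a list of its own where there are three numbers: the opening, from -1 (shut) to 1 (fully open), then the shift along the tool's x, y, z in cm, then the turn about the tool's z in units of 5 degrees (1.0 is 5 degrees). In form: [[grip, [tx, ty, tz], roll], ...]. A call has 1 to 12 rows; each row is the pose to reach, as a shift and turn from the pose commanded when the call began, along the tool's axes at that moment; what a row does not reach only later rows make up. A row lasts 1/10 s, in which the tool goes at most 50 mm and 8.59 degrees, less where a joint would pass 70% of its speed; a pose out of reach is approached as far as the arm can. A call with a gripper value outside its range is refused whole. The fingers move at their own pace and stop on an object; FORCE is the grip in N (left out, the last holds). Time passes only in rows, so rows that repeat a pose let the fingers close. It gives the time, the measured TCP pose, the force, the opening and the grip force at its end, in the units of the state.
- manip.read_state(): the state, without advancing time (a new reading comes with each control period).
- manip.camera(name): name is "side" or "top" or "wrist"; returns the picture (480x640x3 uint8, red, green, blue); there is no depth.
- manip.camera_params(name): a dict with "fovy" (degrees; the focal length in pixels is half the picture's height over the tangent of half this angle, whatever the lens; pixels are square), "cx", "cy" (the principal point, pixels), "origin" and "attitude" of the camera in the world. Camera axes: x right, y down, z forward; pixel columns grow to the right and rows downward; lengths in mm; the calibration is good to about 2 mm. A picture is of the moment at which its call begins: read the wrist's pose just before it. camera_params takes no time and is no camera call; for the wrist camera it gives the pose at the moment of the call.
- manip.sign_off(): hands the job in; it is judged then, once.
The state is a dict: "clock": time; "joints": joint angles; "qd": joint speeds; "effort": joint torques, N m; "eef_pos": TCP position; "eef_rot": TCP orientation; "wrist_force": force on the tool from outside, world axes, zero at the start; "moment": the same for the moment, N m; "finger_gap": finger opening in mm; "finger_force": force on a finger pad.
Only numpy, scipy, OpenCV 4.12 (cv2) and the standard library are available. Lean on these libraries where they do the work, as an engineer would, in place of code of your own. Each camera call takes 0.05 s, during which the arm holds its last target. There are 200 camera calls.

### The job

Swap the squat glass jar at the back of the turntable for the low aluminium tin: first stand the tall tub and the tall shaker that crowd it upright on the wooden board, then set the jar down gently in the middle of the round stone slab, and then put the tin in the jar's old place in the middle of the cork pad. Only after that put the tub and the shaker back upright, each exactly where it stood at the start. Knock nothing over, and leave the blue mug where it is.

Things in the scene. Friction and masses are not known exactly. Their poses are not given: they have to be found in the camera images.
- turntable: Round white plastic kitchen turntable, 270 mm across, flat top 30 mm above the ledge, no rim. It is locked: it does not turn or shift. Origin: centre of its underside, on the ledge. Its x axis points (within about 0.5 rad) away from the robot, towards the cork pad; the tub and the shaker stand nearer the robot, one on each side of that axis, about 92 mm apart along its y axis.
- pad: Thin round cork pad, 76 mm across and 2 mm thick, fixed on the turntable, 50 mm from its centre along its x axis; at the start the jar stands on it and mostly hides it. Origin: centre of its underside, 30 mm above the ledge; its top is at 32 mm.
- jar: Squat greenish glass jar, the thing to fetch: 66 mm across, 55 mm high in all, with a dark steel lid 60 mm across on its top 12 mm. Straight glass wall from 3 to 39 mm. Upright and round about z; origin: centre of its underside. 220 g, up to a third more or less. At the start it stands on the cork pad.
- tub: Tall white plastic spice tub with a grey lid, a plain straight cylinder 60 mm across and 115 mm high. Origin: centre of its underside, z up. About 200 g, up to a third more or less. At the start it stands on the turntable, about 80 mm from the jar's axis; it and the shaker are close enough to get in the way of a gripper reaching down to the jar.
- shaker: Tall slim steel shaker with a domed top, 44 mm across and 125 mm high; its wall is straight up to 108 mm. Origin: centre of its underside, z up. About 180 g, up to a third more or less. At the start it stands on the turntable on the other side of the axis from the tub; which of the two is on which side varies.
- tin: Low round aluminium tin with a flat lid, 62 mm across and 42 mm high. Origin: centre of its underside, z up. About 150 g, up to a third more or less. It starts on the bare ledge to one side of the turntable.
- board: Wooden chopping board, 120 mm along its x, 180 mm along its y, 18 mm thick, fixed on the ledge to one side. Origin: centre of its underside. The two tall things are stood here meanwhile; there is room for them side by side along its y axis.
- slab: Round pale polished stone slab, 140 mm across and 10 mm thick, fixed on the ledge to one side. Origin: centre of its underside. The jar goes on its middle.
- mug: Blue open cup without a handle, 72 mm across the rim and 75 mm high, loose on the ledge, to be left alone. Origin: centre of its underside.
There are look-alikes about, which are no part of the job. Leave any orange or purple look-alike of the jar alone.

How it is judged (in metres and radians):
On the way, in this order (a step that is already met when the one before it is completed fails the run):
1. the tub and the shaker both stand upright and released on the wooden board, and the jar is still in its place (x of tub in the frame of board between -0.06 and 0.06 m and y of tub in the frame of board between -0.09 and 0.09 m and z of tub in the frame of board between 0.012 and 0.024 m and angle between each of tub, shaker's own z axis and vertical below 0.12 rad and linear speed of each of tub, shaker below 0.02 m/s and contact force between each of tub, shaker and the fingers below 0.1 N and x of shaker in the frame of board between -0.06 and 0.06 m and y of shaker in the frame of board between -0.09 and 0.09 m and z of shaker in the frame of board between 0.012 and 0.024 m and distance of jar from where it was at the start of the episode below 0.02 m), for 0.2 s.
2. the jar stands released in the middle of the stone slab (within 15 mm), the tub and the shaker still on the board (horizontal distance between jar and slab below 0.015 m and z of jar in the frame of slab between 0.005 and 0.015 m and angle between each of jar, tub, shaker's own z axis and vertical below 0.12 rad and linear speed of each of jar, tub, shaker below 0.02 m/s and contact force between each of jar, tub, shaker and the fingers below 0.1 N and x of tub in the frame of board between -0.06 and 0.06 m and y of tub in the frame of board between -0.09 and 0.09 m and z of tub in the frame of board between 0.012 and 0.024 m and x of shaker in the frame of board between -0.06 and 0.06 m and y of shaker in the frame of board between -0.09 and 0.09 m and z of shaker in the frame of board between 0.012 and 0.024 m), for 0.2 s.
3. the tin stands released in the middle of the cork pad (within 12 mm), the tub and the shaker still on the board (horizontal distance between tin and pad below 0.012 m and z of tin in the frame of pad between -0.003 and 0.007 m and angle between each of tin, tub, shaker's own z axis and vertical below 0.12 rad and linear speed of each of tin, tub, shaker below 0.02 m/s and contact force between each of tin, tub, shaker and the fingers below 0.1 N and x of tub in the frame of board between -0.06 and 0.06 m and y of tub in the frame of board between -0.09 and 0.09 m and z of tub in the frame of board between 0.012 and 0.024 m and x of shaker in the frame of board between -0.06 and 0.06 m and y of shaker in the frame of board between -0.09 and 0.09 m and z of shaker in the frame of board between 0.012 and 0.024 m), for 0.2 s.
At the end, for the whole second after the job is handed in: The jar stands upright on the stone slab within 15 mm of its middle, the tin upright on the cork pad within 12 mm of its middle, the tub and the shaker upright on the turntable, each within 15 mm of where it stood at the start; all released and at rest (horizontal distance between jar and slab below 0.015 m and z of jar in the frame of slab between 0.005 and 0.015 m and angle between each of jar, tin, tub, shaker's own z axis and vertical below 0.12 rad and linear speed of each of jar, tin, tub, shaker below 0.02 m/s and contact force between each of jar, tin, tub, shaker and the fingers below 0.1 N and horizontal distance between tin and pad below 0.012 m and z of tin in the frame of pad between -0.003 and 0.007 m and distance of each of tub, shaker from where it was at the start of the episode below 0.015 m); the robot touches nothing.
It fails at once if one of the jar, tin, tub and shaker is knocked over (tilted more than 0.7 rad) (angle between any of jar, tin, tub, shaker's own z axis and vertical above 0.7 rad).
It fails at once if the mug is shifted by more than 30 mm (distance of mug from where it was at the start of the episode above 0.03 m).
It fails at once if the jar is dropped or banged down on the slab (faster than 0.4 m/s in the last 12 mm) (horizontal distance between jar and slab below 0.06 m and z of jar in the frame of slab below 0.022 m and linear speed of jar above 0.4 m/s).
It also fails if it takes over 136 s, if anything falls off the work surface, if the arm or the gripper's body presses on something with over 40 N, if the wrist force passes 120 N, or if a joint passes its speed limit or range.

## Working session

There is one attempt and no reset: what is moved stays moved. The work goes in short steps, Python scripts to look and compute and a shell command to move; the robot and the scene stay as the last step left them, time stands still between calls to the robot, and variables do not carry over. Pictures are saved under pics/ and viewed, at most 14 in all, crops included, and the job is handed in when it is done.

```bash
mkdir -p pics; python3 - <<'E'
from cell import manip
import cv2
print(manip.tip_reach, manip.read_state())
for n in ("top","side","wrist"):
    print(n,manip.camera_params(n)); cv2.imwrite(f"pics/{n}0.png",manip.camera(n)[:,:,::-1])
E
```

```text
14.0 {'clock': 0.0, 'joints': array([ 1.18238520e+00,  3.00469338e-01,  1.52157451e+00,  1.83916006e-05,
        1.32068884e+00, -6.66353666e-02]), 'qd': array([ 0.00040282, -0.00095961,  0.00024076,  0.00041175, -0.00066043,
        0.00084867]), 'effort': array([ 2.68985445e-03, -5.31819463e+01, -3.52738595e+01,  7.09132128e-02,
        2.44388322e-02, -9.86369037e-05]), 'eef_pos': array([173.86378616, 521.54212956, 218.89006649]), 'eef_rot': array([-3.14045634e+00, -9.36847432e-05,  2.81981228e+00]), 'wrist_force': array([ 0.1036115 , -0.02327726,  0.04473437]), 'moment': array([-0.05679021,  0.05426383, -0.03450675]), 'finger_force': 0.0, 'finger_gap': 94.18298604966226}
top {'fovy': 54.553683422245435, 'cx': 318.4734627914502, 'cy': 242.32494025854814, 'origin': array([ 390.92555785,   -4.53462794, 1075.43998098]), 'attitude': array([-3.01100135,  0.00454602, -1.56914777])}
side {'fovy': 53.794723914473586, 'cx': 327.89765791618385, 'cy': 235.84436080421824, 'origin': array([  37.33758785, -615.60139625,  647.85855415]), 'attitude': array([-2.20719774, -0.01837114, -0.62918697])}
wrist {'fovy': 65.46218500199302, 'cx': 321.8638239446321, 'cy': 244.73088083709914, 'origin': array([ 98.09053031, 546.8313294 , 383.8201158 ]), 'attitude': array([2.86367788e+00, 1.24666763e-03, 1.24971178e+00])}
```

View pics/top0.png

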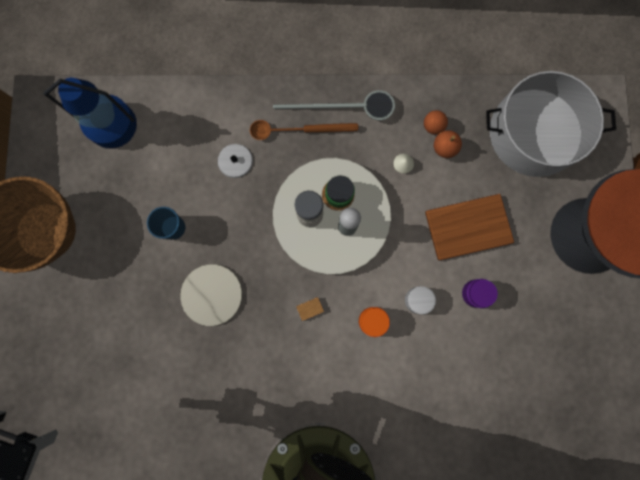

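View pics/side0.png

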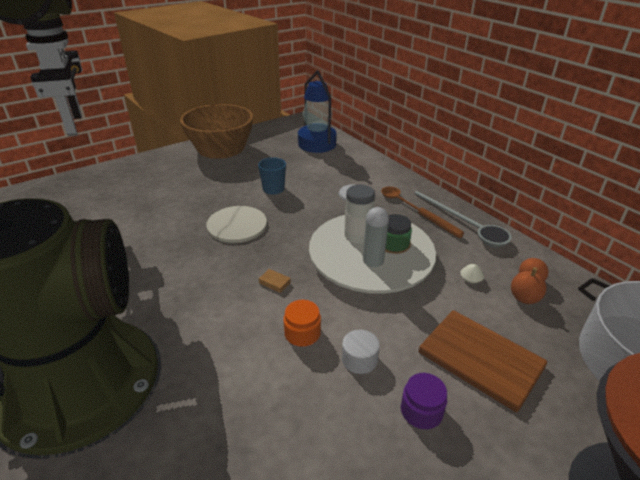

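The top picture shows the turntable at (331,215), with the tub's grey lid at (309,207), the shaker dome at (348,220) and the jar's dark lid at (340,190). The board is at (469,227), the slab at (211,295) and the mug at (165,223). Low round candidates for jar and tin:
- (340,190): dark lid, green glass, standing on the pad. This fits the jar.
- (374,322) orange and (480,293) purple: look-alikes of the jar.
- (421,300): plain silver, low, on the bare ledge. This fits the tin.
- (235,160): white disc with a knob, which is only a lid.

I'll confirm these in one enlarged crop.

```bash
cat > h.py <<'E'
import numpy as np, cv2
from scipy.spatial.transform import Rotation as R
from cell import manip
def cam(n):
    p=manip.camera_params(n); f=240/np.tan(np.radians(p["fovy"]/2))
    return f,p["cx"],p["cy"],np.array(p["origin"]),R.from_euler("xyz",p["attitude"]).as_matrix()
def ray(c,uv):
    f,cx,cy,o,A=c; return A@np.array([(uv[0]-cx)/f,(uv[1]-cy)/f,1])
def at(c,uv,z):
    d=ray(c,uv); return (c[3]+d*(z-c[3][2])/d[2])[:2]
def proj(c,P):
    f,cx,cy,o,A=c; q=(np.atleast_2d(P)-o)@A; return np.c_[f*q[:,0]/q[:,2]+cx,f*q[:,1]/q[:,2]+cy]
def circ(x,y,z,r,n=72):
    t=np.linspace(0,2*np.pi,n); return np.c_[x+r*np.cos(t),y+r*np.sin(t),0*t+z]
E
python3 - <<'E'
from h import *
T=cam("top");S=cam("side")
im=cv2.imread("pics/top0.png"); 
for n,uv,z in [("tub",(309,207),115+30),("shk",(348,219),150),("jar",(340,190),87),("tin",(421,299),42),("slab",(211,295),10),("table",(331,215),30),("mug",(165,222),75),("board",(469,227),18)]:
    print(n,at(T,uv,z).round(1))
for uv in [(426,209),(501,195),(513,242),(438,260)]: print(at(T,uv,18).round(1))
for a,b,z in [((272,215),(391,215),30),((180,295),(243,295),10),((407,300),(436,300),42)]: print(np.linalg.norm(at(T,a,z)-at(T,b,z)))
print("base",proj(T,[0,0,0]), "side base", proj(S,[0,0,0]))
a=cv2.resize(im[150:340,260:520],None,fx=3,fy=3,interpolation=cv2.INTER_CUBIC); cv2.imwrite("pics/c1.png",cv2.convertScaleAbs(a,alpha=1.5))
a=cv2.imread("pics/side0.png")[170:420,290:560]; a=cv2.resize(a,None,fx=2.4,fy=2.4,interpolation=cv2.INTER_CUBIC); cv2.imwrite("pics/c2.png",cv2.convertScaleAbs(a,alpha=1.4))
E
```

```text
tub [585.7  19.3]
shk [560.  -59.6]
jar [635.5 -46.4]
tin [ 401.  -225.6]
slab [409.6 245.1]
table [591.2 -28. ]
mug [566.7 335.4]
board [ 565.7 -345.3]
[ 607.7 -247.8]
[ 640.9 -422.4]
[ 531.  -444.4]
[ 489.5 -271.8]
271.6080263465143
143.61879328683636
63.775265908579485
base [[318.34049319 484.19190306]] side base [[ 77.29702716 379.90208716]]
```

View pics/c1.png

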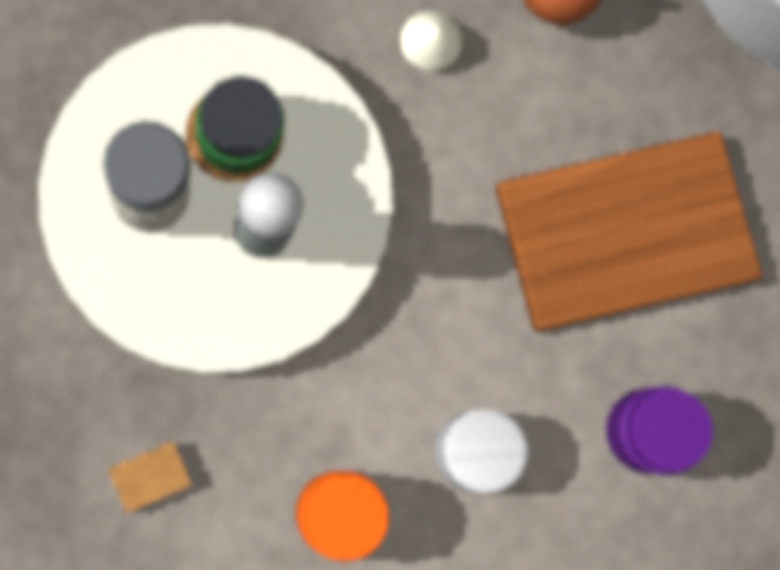

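View pics/c2.png

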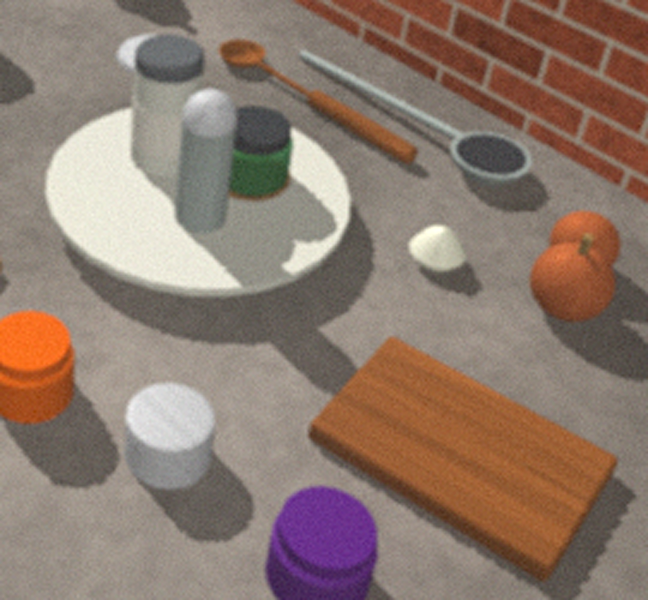

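The crop confirms it: the jar is green glass with a dark lid on the cork-coloured pad, at crop (241,116), and the tin is plain silver at crop (487,452). The orange and purple ones have the jar's shape in other colours. Next I'll refine the centres using both cameras.

```bash
python3 - <<'E'
from h import *
T=cam("top");S=cam("side")
t=lambda u,v:(u/3+260-1/3,v/3+150-1/3); s=lambda u,v:(u/2.4+290-.3,v/2.4+170-.3)
for n,a,b,z in [("tub",t(147,164),s(170,56),145),("shkdome",t(270,205),s(210,114),133),("jar",t(241,116),s(262,128),87),("tin",t(487,452),s(170,413),42),("pad",t(236,131),None,32),("table",t(216,198),s(198,190),30)]:
    A=at(T,a,z).round(1); print(n,A, None if b is None else at(S,b,z).round(1))
c=[at(T,t(*p),18) for p in [(497,185),(720,132),(762,275),(537,330)]]
d=[at(S,s(*p),18) for p in [(312,432),(390,338),(615,460),(545,577)]]
for q in(c,d):
    q=np.array(q); print(q.round(0).tolist(),q.mean(0).round(1),np.linalg.norm(q-np.roll(q,-1,0),axis=1).round(1))
# automatic blobs in top & side
im=cv2.imread("pics/top0.png"); sd=cv2.imread("pics/side0.png")
def fit(img,roi,pred,C,z,r):
    x0,y0,x1,y1=roi; g=cv2.GaussianBlur(img,(3,3),0).astype(float)
    m=pred(g[y0:y1,x0:x1]).astype(np.uint8); k,l,st,ce=cv2.connectedComponentsWithStats(m); i=1+st[1:,4].argmax()
    cs=max(cv2.findContours((l==i).astype(np.uint8),cv2.RETR_EXTERNAL,cv2.CHAIN_APPROX_NONE)[0],key=len)[:,0]+[x0,y0]
    P=np.array([at(C,p,z) for p in cs]); h=cv2.convexHull(P.astype(np.float32))
    (c,rr)=cv2.minEnclosingCircle(h); A=np.c_[2*P,np.ones(len(P))]; w=np.linalg.lstsq(A,(P**2).sum(1),rcond=None)[0]
    return np.round(w[:2],1),"r",round(float(np.sqrt(w[2]+w[:2]@w[:2])),1),"want",r
print("slab T",fit(im,(170,255,255,335),lambda g:g.min(2)>120,T,10,70))
print("table T",fit(im,(262,145,400,285),lambda g:(g.min(2)>100),T,30,135))
print("tin T",fit(im,(400,280,442,322),lambda g:g.min(2)>130,T,42,31))
print("jar lid T",fit(im,(322,172,356,202),lambda g:g.max(2)<65,T,87,30))
print("slab S",fit(sd,(195,200,280,250),lambda g:g.min(2)>115,S,10,70))
print("table S",fit(sd,(295,205,445,300),lambda g:g.min(2)>100,S,30,135))
E
```

```text
tub [591.2  20. ] [586.9  10.3]
shkdome [565.2 -64.1] [569.7 -62.9]
jar [639.2 -46.4] [640.4 -55.6]
tin [ 398.1 -227.7] [ 399.6 -228.7]
pad [641.3 -44.9] None
table [589.6 -29.6] [588.7 -37.3]
[[602.0, -246.0], [644.0, -420.0], [533.0, -446.0], [490.0, -273.0]] [ 567.3 -346.2] [178.4 114.6 177.8 115.2]
[[485.0, -285.0], [601.0, -253.0], [640.0, -424.0], [523.0, -452.0]] [ 562.4 -353.7] [120.  175.3 121.1 171.8]
slab T (array([411.4, 247.1]), 'r', 67.2, 'want', 70)
table T (array([592.2, -27.3]), 'r', 134.7, 'want', 135)
tin T (array([ 399.1, -223.8]), 'r', 28.4, 'want', 31)
jar lid T (array([635.2, -46.4]), 'r', 29.0, 'want', 30)
slab S (array([411.1, 244.1]), 'r', 67.8, 'want', 70)
table S (array([584.8, -22. ]), 'r', 120.4, 'want', 135)
```

Top-camera sizes match the given ones and the positions agree with the turntable layout, so I'll use them. The plan is to hold tool yaw at π/2 throughout, so that tool x = world +y, tool y = world +x and tool z = down. First I'll move above the turntable and refine with the wrist camera.

```bash
R='[1,[-56.1,-38.4,-10],14.31]'; python3 -m creep '[[1,[-56.1,-38.4,-10],14.31],[1,[-56.1,-38.4,-10],14.31],[1,[-56.1,-38.4,-10],14.31],[1,[-56.1,-38.4,-10],14.31],[1,[-56.1,-38.4,-10],14.31],[1,[-56.1,-38.4,-10],14.31],[1,[-56.1,-38.4,-10],14.31],[1,[-56.1,-38.4,-10],14.31],[1,[-56.1,-38.4,-10],14.31],[1,[-56.1,-38.4,-10],14.31],[1,[-56.1,-38.4,-10],14.31],[1,[-56.1,-38.4,-10],14.31]]' 20
```

```text
clock: 1.35
eef_pos: [533.4, 46.8, 307.0]
eef_rot: [-3.142, -0.0, 1.571]
wrist_force: [1.1, 0.6, 0.1]
finger_gap: 94.3
finger_force: 0.0
```

```bash
python3 -m creep '[[1,[-6,5,-1],0],[1,[-6,5,-1],0],[1,[-6,5,-1],0],[1,[-6,5,-1],0],[1,[-6,5,-1],0]]'
python3 - <<'E'
from h import *
print(manip.read_state()["eef_pos"],manip.read_state()["eef_rot"])
W=cam("wrist"); im=manip.camera("wrist")[:,:,::-1].copy(); cv2.imwrite("pics/w1.png",im)
print(W[3],manip.camera_params("wrist")["attitude"])
# overlay predictions from top camera
for x,y,z,r in [(592,-27,30,135),(590,19,145,30),(590,19,30,30),(564,-64,30,22),(564,-64,138,22),(637,-46,87,30),(637,-46,32,33),(399,-226,42,31)]:
    cv2.polylines(im,[proj(W,circ(x,y,z,r)).round().astype(int)],True,(0,0,255),1)
cv2.imwrite("pics/w1o.png",im)
E
```

```text
clock: 1.85
eef_pos: [582.2, -10.5, 316.7]
eef_rot: [-3.141, -0.0, 1.572]
wrist_force: [0.5, -1.0, 0.3]
finger_gap: 93.7
finger_force: 0.0
[582.17631881 -10.45901861 316.70332521] [-3.14133055e+00 -1.19250882e-04  1.57181463e+00]
[582.15414872  69.3302288  481.55417528] [ 2.86359664e+00 -1.15666946e-04  2.06331719e-03]
```

View pics/w1o.png

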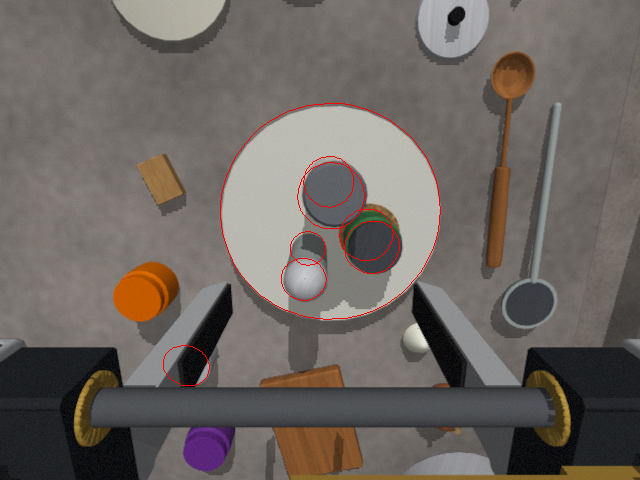

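The wrist overlay shows the predicted turntable ring matching its edge exactly. The tub lid sits at about (335,194), the shaker dome at (304,279) and the jar lid at (373,247), all within a few mm of my predictions. I'll fit them by colour.

```bash
python3 - <<'E'
from h import *
im=cv2.imread("pics/w1.png"); g=cv2.GaussianBlur(im,(3,3),0)
a=cv2.resize(g[145:310,285:415],None,fx=3.6,fy=3.6,interpolation=cv2.INTER_CUBIC); cv2.imwrite("pics/w1c.png",a)
def blob(roi,m):
    x0,y0,x1,y1=roi; k,l,st,ce=cv2.connectedComponentsWithStats(m[y0:y1,x0:x1].astype(np.uint8)); i=1+st[1:,4].argmax(); return ce[i]+[x0,y0],st[i]
W=(240/np.tan(np.radians(65.46218500199302/2)),321.86,244.73,np.array([582.15414872,69.3302288,481.55417528]),R.from_euler("xyz",[2.86359664,-.000115667,.00206332]).as_matrix())
gi=g.astype(int); mx=gi.max(2)
for n,roi,m,z in [("tub",(295,150,375,235),(mx<130)&(mx>60),145),("jar",(342,215,405,280),mx<75,87)]:
    c,s=blob(roi,m); print(n,c.round(1),s,at(W,c,z).round(1), "diam",(s[2:4]*(W[3][2]-z)/W[0]).round(1))
for z in(133,138): print("shk",at(W,(304,279),z).round(1))
print("table",at(W,(331,211),30))
E
```

```text
tub [336.3 200.9] [   7   11   73   74 4360] [595.4  14.6] diam [65.8 66.7]
jar [374.  246.3] [   5    6   54   52 2202] [639.8 -45. ] diam [57.1 54.9]
shk [564.7 -65.7]
shk [564.9 -63.8]
table [593.58923518 -16.50960091]
```

View pics/w1c.png

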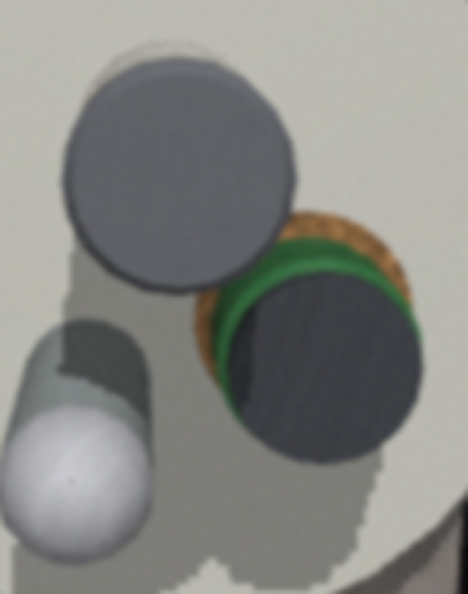

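```bash
python3 - <<'E'
from h import *
W=(240/np.tan(np.radians(65.46218500199302/2)),321.86,244.73,np.array([582.15414872,69.3302288,481.55417528]),R.from_euler("xyz",[2.86359664,-.000115667,.00206332]).as_matrix())
im=cv2.imread("pics/w1.png")
t=lambda u,v:(u/3.6+285-.36,v/3.6+145-.36)
print("tub",at(W,t(180,172),145)); print("jar",at(W,t(323,367),87)); print("apex",at(W,t(71,480),155)); print("base near edge",at(W,t(105,318),30)-[0,22])
for s in [(566,-57),(565,-60),(565,-63),(564,-66)]:
    pts=np.vstack([proj(W,circ(*s,30+z,22)) for z in (0,108)]); 
    print(s,"base top px",pts[:72,1].min()," bottom of shoulder",pts[72:,1].max(),"x",pts[72:,0].min(),pts[72:,0].max())
print("seen base top",t(0,318)[1],"bottom",t(0,563)[1],"x",t(0,0)[0],t(152,0)[0])
E
```

```text
tub [593.80862131  22.33720087]
jar [640.21194872 -45.27450447]
apex [566.12218982 -56.1571941 ]
base near edge [572.40310953 -66.31832864]
(566, -57) base top px 225.6727505806318  bottom of shoulder 293.3502490132553 x 282.5173883027229 327.5323780892608
(565, -60) base top px 228.02816676759824  bottom of shoulder 296.1372884116551 x 281.5781795743936 326.4927185581862
(565, -63) base top px 230.37683042200237  bottom of shoulder 298.91388251343625 x 281.6623862640749 326.47601383815925
(564, -66) base top px 232.71559875620335  bottom of shoulder 301.676388532591 x 280.7293025800624 325.4433749986936
seen base top 232.9733333333333 bottom 301.0288888888889 x 284.64 326.8622222222222
```

Refined positions: tub (594,22), shaker (565.5,-65.5), jar (640,-45). Tub to shaker is 92 mm and the jar is 78–82 mm from each, which matches the given layout. Now the tub.

```bash
python3 -m creep '[[1,[3.2,1.2,0],0],[1,[3.2,1.2,0],0],[1,[3.2,1.2,5],0],[1,[3.2,1.2,9],0],[1,[3.2,1.2,12],0],[1,[3.2,1.2,12],0],[1,[3.2,1.2,12],0]]'; python3 -c "
from cell import manip
print(manip.read_state()['eef_pos'])"
```

```text
clock: 2.6
eef_pos: [594.7, 21.0, 198.2]
eef_rot: [3.141, 0.0, 1.572]
wrist_force: [0.1, -0.0, 1.1]
finger_gap: 94.3
finger_force: 0.0
[594.7214474   21.01458057 198.15555135]
```

```bash
python3 -m creep '[[1,[0.1,0,4],0],[1,[0.1,0,7],0],[1,[0.1,0,9.3],0],[1,[0.1,0,9.3],0],[1,[0.1,0,9.3],0],[0.2,[0.1,0,9.3],0],[-0.2,[0.1,0,9.3],0],[-0.2,[0.1,0,9.3],0],[-0.2,[0.1,0,9.3],0],[-0.2,[0.1,0,9.3],0],[-0.2,[0.1,0,9.3],0]]' 20
```

```text
clock: 3.7
eef_pos: [594.7, 21.8, 104.0]
eef_rot: [3.141, -0.0, 1.571]
wrist_force: [-1.3, 0.5, 2.7]
finger_gap: 59.3
finger_force: 20.0
```

```bash
python3 -m creep '[[-0.2,[0,0,-3],0],[-0.2,[0,0,-8],0],[-0.2,[0,0,-13],0],[-0.2,[0,0,-16],0],[-0.2,[-3,0,-16],0],[-0.2,[-8,0,-16],0],[-0.2,[-13,0,-16],0],[-0.2,[-18,0,-16],0],[-0.2,[-23,-1,-16],0],[-0.2,[-27,-1,-16],0],[-0.2,[-30,-1,-16],0],[-0.2,[-30,-1,-16],0]]'; python3 - <<'E'
from h import *
print(manip.read_state()["eef_pos"])
W=cam("wrist"); im=manip.camera("wrist")[:,:,::-1].copy(); cv2.imwrite("pics/w2.png",im)
u=np.array([.235,-.972]);v=np.array([.972,.235]);c=np.array([566,-348])
q=np.array([np.r_[c+a*90*u+b*60*v,18] for a,b in[(1,1),(1,-1),(-1,-1),(-1,1)]])
cv2.polylines(im,[proj(W,q).round().astype(int)],True,(0,0,255),1)
cv2.imwrite("pics/w2o.png",im)
E
```

```text
clock: 4.9
eef_pos: [583.8, -281.8, 262.6]
eef_rot: [-3.14, -0.0, 1.567]
wrist_force: [1.1, 0.7, -1.8]
finger_gap: 59.5
finger_force: 20.0
[ 583.75107075 -281.8128905   262.60465982]
```

View pics/w2o.png

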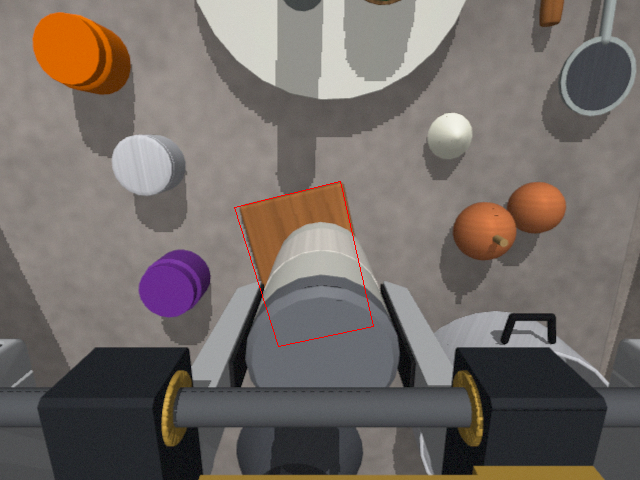

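```bash
python3 -m creep '[[-0.2,[-4,-0.4,0],0],[-0.2,[-8,-0.8,0],0],[-0.2,[-10.7,-0.8,2],0],[-0.2,[-10.7,-0.8,6],0],[-0.2,[-10.7,-0.8,10],0],[-0.2,[-10.7,-0.8,13],0],[-0.2,[-10.7,-0.8,15],0],[-0.2,[-10.7,-0.8,16],0],[-0.2,[-10.7,-0.8,16],0],[-0.2,[-10.7,-0.8,16],0]]'
```

```text
clock: 5.95
eef_pos: [577.3, -385.1, 105.1]
eef_rot: [3.14, 0.001, 1.572]
wrist_force: [1.1, 0.2, -1.3]
finger_gap: 59.9
finger_force: 20.0
```

```bash
python3 -m creep '[[-0.2,[0,0,0.6],0],[-0.2,[0,0,1],0],[-0.2,[0,0,1.25],0],[-0.2,[0,0,1.25],0],[-0.2,[0,0,1.25],0]]'; python3 -m creep '[[0,[0,0,0],0],[0.5,[0,0,0],0],[1,[0,0,0],0],[1,[0,0,0],0],[1,[0,0,0],0],[1,[0,0,-3],0],[1,[0,0,-8],0],[1,[0,0,-13],0],[1,[0,0,-18],0]]'
```

```text
clock: 6.45
eef_pos: [576.7, -385.5, 91.8]
eef_rot: [3.141, 0.0, 1.571]
wrist_force: [-2.4, 0.4, 4.2]
finger_gap: 59.4
finger_force: 20.0
clock: 7.35
eef_pos: [576.5, -385.0, 273.3]
eef_rot: [3.142, -0.0, 1.571]
wrist_force: [0.7, 0.2, 0.8]
finger_gap: 94.0
finger_force: 0.0
```

```bash
python3 -m creep '[[1,[5,0,0],0],[1,[10,0,0],0],[1,[15,-0.5,0],0],[1,[20,-1.1,0],0],[1,[25,-1.1,0],0],[1,[29,-1.1,0],0],[1,[31.9,-1.1,0],0],[1,[31.9,-1.1,0],0],[1,[31.9,-1.1,3],0],[1,[31.9,-1.1,6],0],[1,[31.9,-1.1,6],0],[1,[31.9,-1.1,6],0]]'
python3 -m creep '[[1,[0,0,4],0],[1,[0,0,8],0],[1,[0,0,10.3],0],[1,[0,0,10.3],0],[1,[0,0,10.3],0],[0,[0,0,10.3],0],[-0.4,[0,0,10.3],0],[-0.4,[0,0,10.3],0],[-0.4,[0,0,10.3],0],[-0.4,[0,0,10.3],0],[-0.4,[0,0,10.3],0],[-0.4,[0,0,10.3],0]]'
```

```text
clock: 8.55
eef_pos: [565.8, -66.9, 212.0]
eef_rot: [-3.142, 0.0, 1.57]
wrist_force: [0.5, 0.3, 0.5]
finger_gap: 93.9
finger_force: 0.0
clock: 9.75
eef_pos: [565.6, -66.2, 108.3]
eef_rot: [-3.142, -0.0, 1.571]
wrist_force: [-0.1, -0.6, 1.0]
finger_gap: 42.8
finger_force: 20.0
```

```bash
python3 -m creep '[[-0.4,[0,0,-3],0],[-0.4,[0,0,-7],0],[-0.4,[0,0,-10],0],[-0.4,[-4,0,-10],0],[-0.4,[-9,-0.5,-10],0],[-0.4,[-14,-0.9,-10],0],[-0.4,[-19,-0.9,-10],0],[-0.4,[-22,-0.9,-10],0],[-0.4,[-23.5,-0.9,-10],0],[-0.4,[-23.5,-0.9,-7],0],[-0.4,[-23.5,-0.9,-4],0],[-0.4,[-23.5,-0.9,-1],0]]'
python3 -m creep '[[-0.4,[0,0,1],0],[-0.4,[0,0,1.8],0],[-0.4,[0,0,2.1],0],[-0.4,[0,0,2.1],0],[-0.4,[0,0,2.1],0],[-0.4,[0,0,2.1],0]]'
```

```text
clock: 10.95
eef_pos: [556.7, -300.5, 117.0]
eef_rot: [-3.141, -0.0, 1.571]
wrist_force: [0.2, 0.0, -2.4]
finger_gap: 43.4
finger_force: 20.0
clock: 11.55
eef_pos: [557.0, -301.4, 98.2]
eef_rot: [3.14, 0.001, 1.571]
wrist_force: [-0.8, -0.3, -2.0]
finger_gap: 43.2
finger_force: 20.0
```

Two more mm down, then release and move to above the jar.

```bash
python3 -m creep '[[-0.4,[0,0,0.2],0],[-0.4,[0,0,0.2],0],[-0.4,[0,0,0.2],0],[0,[0,0,0.2],0],[0.5,[0,0,0.2],0],[1,[0,0,0.2],0],[1,[0,0,0.2],0],[1,[0,0,0.2],0],[1,[0,0,-3],0],[1,[0,0,-8],0],[1,[0,0,-12],0],[1,[0,0,-15],0]]'
python3 -m creep '[[1,[5,2,0],0],[1,[10,4,0],0],[1,[15,6,0],0],[1,[20,8,0],0],[1,[24,8.3,0],0],[1,[25.6,8.3,0],0],[1,[25.6,8.3,0],0],[1,[25.6,8.3,0],0]]'
python3 - <<'E'
from h import *
print(manip.read_state()["eef_pos"])
W=cam("wrist"); w=manip.camera("wrist")[:,:,::-1].copy(); t=manip.camera("top")[:,:,::-1]; s=manip.camera("side")[:,:,::-1]
for x,y,z,r in [(592,-27,30,135),(640,-45,87,30),(640,-45,32,38)]: cv2.polylines(w,[proj(W,circ(x,y,z,r)).round().astype(int)],True,(0,0,255),1)
o=np.hstack([cv2.resize(w,(560,420)),cv2.resize(s[170:420,290:560][:, :],(240,222)).repeat(1,0) if 0 else cv2.copyMakeBorder(cv2.resize(s[170:410,370:560],(240,303)),0,117,0,0,cv2.BORDER_CONSTANT)])
cv2.imwrite("pics/m3.png",o)
E
```

```text
clock: 12.75
eef_pos: [556.9, -301.4, 250.4]
eef_rot: [3.139, 0.001, 1.571]
wrist_force: [0.2, -0.7, 0.8]
finger_gap: 94.1
finger_force: 0.0
clock: 13.55
eef_pos: [639.6, -45.5, 247.2]
eef_rot: [-3.141, 0.0, 1.572]
wrist_force: [0.5, -0.2, -0.5]
finger_gap: 93.6
finger_force: 0.0
[639.58981791 -45.4689569  247.20950717]
```

View pics/m3.png

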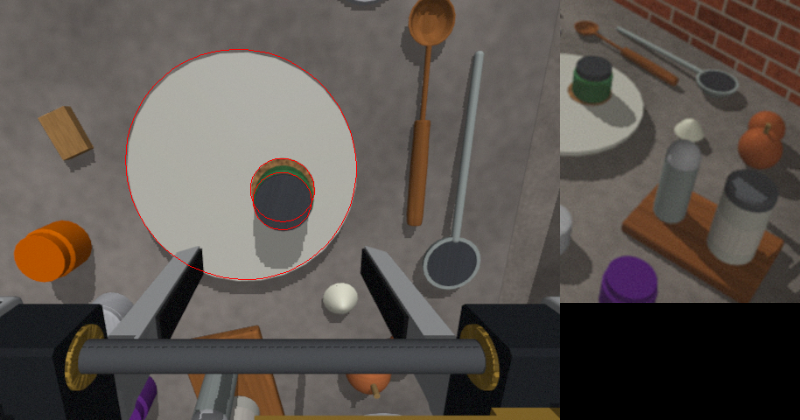

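Tub and shaker stand upright on the board, and the jar and pad outlines match (640,-45). Next I grasp the jar.

```bash
python3 -m creep '[[1,[0,0,5],0],[1,[0,0,10],0],[1,[0,0,14],0],[1,[0,0,16],0],[1,[0,0,16],0],[1,[0,0,16],0]]'
python3 -m creep '[[1,[0,0.1,2],0],[1,[0,0.1,3.6],0],[1,[0,0.1,3.6],0],[1,[0,0.1,3.6],0],[0.5,[0,0.1,3.6],0],[0.1,[0,0.1,3.6],0],[-0.1,[0,0.1,3.6],0],[-0.1,[0,0.1,3.6],0],[-0.1,[0,0.1,3.6],0],[-0.1,[0,0.1,3.6],0]]' 25
```

```text
clock: 14.3
eef_pos: [640.0, -46.1, 88.3]
eef_rot: [3.141, 0.0, 1.57]
wrist_force: [0.5, 0.7, 0.4]
finger_gap: 93.8
finger_force: 0.0
clock: 15.3
eef_pos: [640.7, -45.2, 51.6]
eef_rot: [3.141, 0.0, 1.571]
wrist_force: [-0.2, 0.6, 3.7]
finger_gap: 65.3
finger_force: 25.0
```

```bash
python3 -m creep '[[-0.1,[0,0,-3],0],[-0.1,[0,0,-7],0],[-0.1,[0,0,-10],0],[-0.1,[3,-2,-10],0],[-0.1,[6,-4.7,-10],0],[-0.1,[9.5,-7.5,-10],0],[-0.1,[13,-10.3,-10],0],[-0.1,[16.5,-13,-10],0],[-0.1,[20,-15.8,-10],0],[-0.1,[23.5,-18.5,-10],0],[-0.1,[27,-21.3,-10],0],[-0.1,[29.1,-22.9,-10],0]]'
python3 -m creep '[[-0.1,[0,0,0],0],[-0.1,[0,0,0],0]]'
python3 - <<'E'
from h import *
print(manip.read_state()["eef_pos"])
W=cam("wrist"); w=manip.camera("wrist")[:,:,::-1].copy()
cv2.polylines(w,[proj(W,circ(411.2,246,10,70)).round().astype(int)],True,(0,0,255),1)
cv2.imwrite("pics/w4.png",w)
E
```

```text
clock: 16.5
eef_pos: [409.5, 247.4, 151.1]
eef_rot: [-3.141, 0.0, 1.572]
wrist_force: [0.8, -0.3, -1.8]
finger_gap: 65.3
finger_force: 25.0
clock: 16.7
eef_pos: [411.4, 245.8, 151.2]
eef_rot: [-3.141, 0.0, 1.572]
wrist_force: [-0.4, -0.6, -1.9]
finger_gap: 65.7
finger_force: 25.0
[411.39360361 245.84472728 151.15158343]
```

View pics/w4.png

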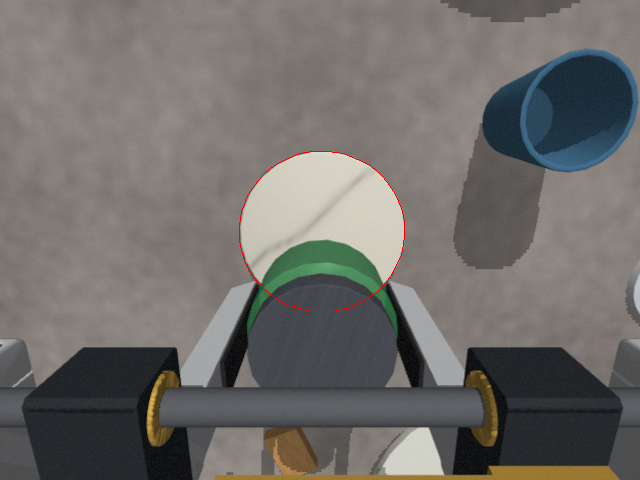

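The slab ring matches the predicted (411,246) and the jar is held over it, so I lower it gently.

```bash
python3 -m creep '[[-0.1,[0,0,3],0],[-0.1,[0,0,6],0],[-0.1,[0,0,8.5],0],[-0.1,[0,0,10],0],[-0.1,[0,0,11],0],[-0.1,[0,0,11.3],0],[-0.1,[0,0,11.6],0],[-0.1,[0,0,11.8],0],[-0.1,[0,0,12],0],[-0.1,[0,0,12.1],0],[-0.1,[0,0,12.1],0]]'
```

```text
clock: 17.85
eef_pos: [411.6, 245.8, 30.4]
eef_rot: [3.141, -0.0, 1.571]
wrist_force: [-0.3, -0.1, -2.4]
finger_gap: 65.3
finger_force: 25.0
```

```bash
python3 -m creep '[[-0.1,[0,0,0.1],0],[-0.1,[0,0,0.1],0],[-0.1,[0,0,0.1],0]]'; python3 -m creep '[[0.1,[0,0,0],0],[0.5,[0,0,0],0],[1,[0,0,0],0],[1,[0,0,0],0],[1,[0,0,0],0],[1,[0,0,-4],0],[1,[0,0,-9],0],[1,[0,0,-14],0],[1,[0,0,-19],0],[1,[0,0,-19],0]]'
python3 - <<'E'
from h import *
# tin from w2 (camera pose then: reconstruct from TCP) and fresh top view
T=cam("top"); im=manip.camera("top")[:,:,::-1].copy(); cv2.imwrite("pics/t5.png",im)
for x,y,z,r in [(411.5,246,65,30),(411.2,246,10,70),(399,-226,42,31),(576.6,-386,133,30),(557,-301,126,22)]:
    cv2.polylines(im,[proj(T,circ(x,y,z,r)).round().astype(int)],True,(0,0,255),1)
a=cv2.resize(im[185:335,180:520],None,fx=2.3,fy=2.3,interpolation=cv2.INTER_CUBIC); cv2.imwrite("pics/t5o.png",cv2.convertScaleAbs(a,alpha=1.3))
E
```

```text
clock: 18.15
eef_pos: [411.7, 245.8, 29.6]
eef_rot: [3.141, -0.0, 1.571]
wrist_force: [-1.5, 0.5, 1.6]
finger_gap: 65.7
finger_force: 25.0
clock: 19.15
eef_pos: [413.4, 246.7, 225.5]
eef_rot: [3.132, -0.005, 1.571]
wrist_force: [0.9, -0.3, -0.4]
finger_gap: 94.0
finger_force: 0.0
```

View pics/t5o.png

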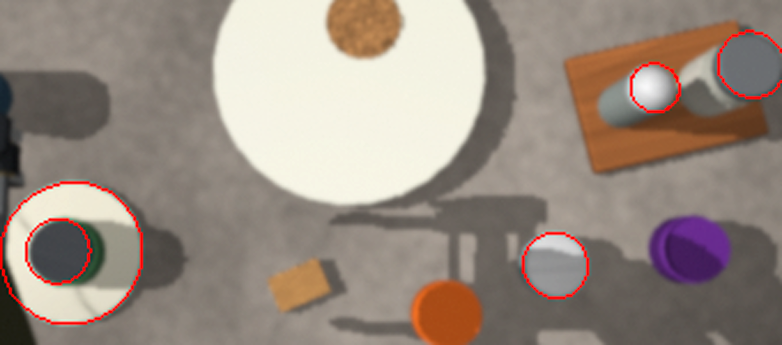

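The jar is centred on the slab, tub and shaker are unmoved, and the tin's predicted ring fits at (399,-226). Now the tin.

```bash
python3 -m creep '[[1,[-5,0,0],0],[1,[-10,0,0],0],[1,[-15,0,0],0],[1,[-20,0,0],0],[1,[-25,-1,0],0],[1,[-30,-1.2,0],0],[1,[-35,-1.2,0],0],[1,[-40,-1.2,0],0],[1,[-44,-1.2,0],0],[1,[-47.2,-1.2,0],0],[1,[-47.2,-1.2,0],0],[1,[-47.2,-1.2,0],0]]'
python3 -m creep '[[1,[0,0,4],0],[1,[0,0,9],0],[1,[0,0,13],0],[1,[0,0,15],0],[1,[0,0,15],0],[1,[0,0,15],0]]'
```

```text
clock: 20.4
eef_pos: [399.1, -226.2, 217.8]
eef_rot: [-3.139, -0.002, 1.57]
wrist_force: [0.4, 0.8, -0.7]
finger_gap: 93.8
finger_force: 0.0
clock: 21.0
eef_pos: [399.9, -225.6, 69.7]
eef_rot: [-3.141, -0.0, 1.572]
wrist_force: [-0.7, -0.3, -0.1]
finger_gap: 94.2
finger_force: 0.0
```

```bash
python3 -m creep '[[1,[0,0,2.5],0],[1,[0,0,4.5],0],[1,[0,0,4.9],0],[1,[0,0,4.9],0],[0.5,[0,0,4.9],0],[0.1,[0,0,4.9],0],[-0.1,[0,0,4.9],0],[-0.1,[0,0,4.9],0],[-0.1,[0,0,4.9],0],[-0.1,[0,0,4.9],0],[-0.1,[0,0,4.9],0]]' 20
python3 -m creep '[[-0.1,[0,0,-4],0],[-0.1,[0,0,-9],0],[-0.1,[0,0,-14],0],[-0.1,[0,2,-14],0],[-0.1,[3.5,5.5,-14],0],[-0.1,[6,9,-14],0],[-0.1,[9,12.5,-14],0],[-0.1,[12,16,-14],0],[-0.1,[15,20,-14],0],[-0.1,[18,24,-14],0],[-0.1,[18,24,-14],0],[-0.1,[18,24,-14],0]]'
```

```text
clock: 22.1
eef_pos: [399.8, -226.4, 20.5]
eef_rot: [3.141, 0.0, 1.571]
wrist_force: [-1.0, 0.8, 6.0]
finger_gap: 60.6
finger_force: 20.0
clock: 23.3
eef_pos: [639.5, -45.5, 158.9]
eef_rot: [-3.14, -0.0, 1.572]
wrist_force: [-0.7, -0.2, -1.2]
finger_gap: 60.7
finger_force: 20.0
```

```bash
python3 - <<'E'
from h import *
print(manip.read_state()["eef_pos"],manip.read_state()["finger_gap"])
W=cam("wrist"); w=manip.camera("wrist")[:,:,::-1].copy()
for c in [(640,-45,32,38),(592,-27,30,135)]: cv2.polylines(w,[proj(W,circ(*c)).round().astype(int)],True,(0,0,255),1)
p=manip.read_state()["eef_pos"]; cv2.polylines(w,[proj(W,circ(p[0],p[1],p[2]+22,31)).round().astype(int)],True,(255,0,0),1)
cv2.imwrite("pics/w6.png",w)
E
```

```text
[639.51827496 -45.54301269 158.93887108] 60.657874482028035
```

View pics/w6.png

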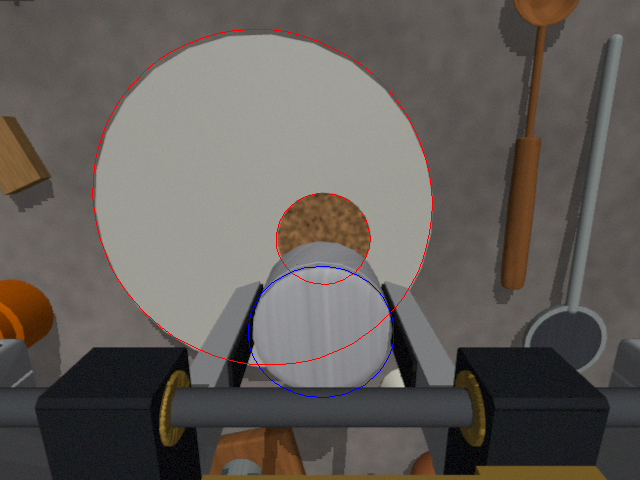

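The pad ring sits exactly on the cork at about (323,239), and the tin is centred in the grip to within 2 mm. I lower it.

```bash
python3 -m creep '[[-0.1,[-0.1,0,3],0],[-0.1,[-0.1,0,6],0],[-0.1,[-0.1,0,8.5],0],[-0.1,[-0.1,0,9.8],0],[-0.1,[-0.1,0,10.3],0],[-0.1,[-0.1,0,10.5],0],[-0.1,[-0.1,0,10.6],0],[-0.1,[-0.1,0,10.6],0],[-0.1,[-0.1,0,10.6],0]]'
```

```text
clock: 24.25
eef_pos: [639.9, -47.3, 55.1]
eef_rot: [3.14, 0.0, 1.571]
wrist_force: [-0.1, 0.2, -0.9]
finger_gap: 60.7
finger_force: 20.0
```

```bash
python3 -m creep '[[-0.1,[0.1,0,0.15],0],[-0.1,[0.1,0,0.25],0],[-0.1,[0.1,0,0.25],0],[-0.1,[0.1,0,0.25],0]]'; python3 -m creep '[[0.1,[0,0,0],0],[0.5,[0,0,0],0],[1,[0,0,0],0],[1,[0,0,0],0],[1,[0,0,0],0],[1,[0,0,-4],0],[1,[0,0,-9],0],[1,[0,0,-14],0],[1,[0,0,-19],0],[1,[0,0,-19],0],[1,[0,0,-19],0]]'
python3 - <<'E'
from h import *
print(manip.read_state()["eef_pos"])
W=cam("wrist"); w=manip.camera("wrist")[:,:,::-1].copy()
for c in [(640,-45,32,38),(592,-27,30,135),(640,-46,74,31)]: cv2.polylines(w,[proj(W,circ(*c)).round().astype(int)],True,(0,0,255),1)
cv2.imwrite("pics/w7.png",w[0:360,100:500])
E
```

```text
clock: 24.65
eef_pos: [639.8, -46.1, 52.6]
eef_rot: [3.141, -0.0, 1.571]
wrist_force: [-3.2, 0.3, 5.6]
finger_gap: 60.6
finger_force: 20.0
clock: 25.75
eef_pos: [639.8, -46.2, 242.5]
eef_rot: [3.14, 0.0, 1.571]
wrist_force: [0.2, 0.3, -0.8]
finger_gap: 93.7
finger_force: 0.0
[639.79635166 -46.21829871 242.4533666 ]
```

View pics/w7.png

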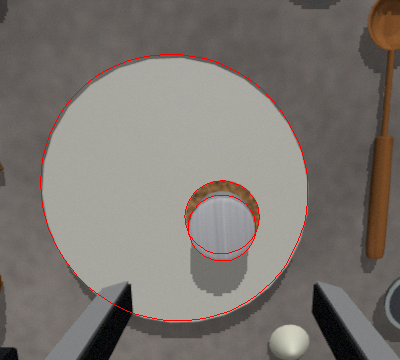

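The tin is centred on the pad. Next I fetch the shaker, using the same grasp pose as when I released it: TCP (557,-301.4,96.3).

```bash
python3 -m creep '[[1,[-5,-2,0],0],[1,[-10,-4,0],0],[1,[-15,-6,0],0],[1,[-20,-8.3,0],0],[1,[-24,-8.3,0],0],[1,[-25.5,-8.3,0],0],[1,[-25.5,-8.3,0],0],[1,[-25.5,-8.3,3],0],[1,[-25.5,-8.3,5],0],[1,[-25.5,-8.3,5],0],[1,[-25.5,-8.3,5],0]]'
```

```text
clock: 26.9
eef_pos: [556.8, -300.4, 191.6]
eef_rot: [-3.141, -0.001, 1.572]
wrist_force: [-0.6, 0.1, -0.2]
finger_gap: 93.9
finger_force: 0.0
```

```bash
python3 -m creep '[[1,[-0.1,0,4],0],[1,[-0.1,0,7.5],0],[1,[-0.1,0,9.5],0],[1,[-0.1,0,9.5],0],[1,[-0.1,0,9.5],0],[0,[-0.1,0,9.5],0],[-0.4,[-0.1,0,9.5],0],[-0.4,[-0.1,0,9.5],0],[-0.4,[-0.1,0,9.5],0],[-0.4,[-0.1,0,9.5],0],[-0.4,[-0.1,0,9.5],0],[-0.4,[-0.1,0,9.5],0]]' 20
python3 -m creep '[[-0.4,[0,0,-3],0],[-0.4,[0,0,-8],0],[-0.4,[0,0,-12],0],[-0.4,[4,0.4,-12],0],[-0.4,[9,0.9,-12],0],[-0.4,[14,0.9,-12],0],[-0.4,[19,0.9,-12],0],[-0.4,[22,0.9,-12],0],[-0.4,[23.5,0.9,-12],0],[-0.4,[23.5,0.9,-9],0],[-0.4,[23.5,0.9,-5],0],[-0.4,[23.5,0.9,-3],0]]'
```

```text
clock: 28.1
eef_pos: [556.7, -302.3, 96.8]
eef_rot: [3.142, 0.0, 1.571]
wrist_force: [1.6, 0.0, -0.6]
finger_gap: 43.5
finger_force: 20.0
clock: 29.3
eef_pos: [564.4, -67.6, 123.6]
eef_rot: [-3.138, -0.0, 1.571]
wrist_force: [0.3, 0.4, -1.4]
finger_gap: 43.3
finger_force: 20.0
```

```bash
python3 -m creep '[[-0.4,[0,0,0],0],[-0.4,[0,0,0.6],0],[-0.4,[0,0,1.1],0],[-0.4,[0,0,1.4],0],[-0.4,[0,0,1.4],0],[-0.4,[0,0,1.4],0]]'
```

```text
clock: 29.9
eef_pos: [565.8, -67.3, 113.2]
eef_rot: [3.141, 0.0, 1.571]
wrist_force: [-0.8, -1.0, -1.8]
finger_gap: 43.4
finger_force: 20.0
```

```bash
python3 -m creep '[[-0.4,[0.05,0,0.2],0],[-0.4,[0.05,0,0.35],0],[-0.4,[0.05,0,0.45],0],[-0.4,[0.05,0,0.45],0],[-0.4,[0.05,0,0.45],0]]'
```

```text
clock: 30.4
eef_pos: [565.8, -66.9, 108.8]
eef_rot: [3.141, 0.0, 1.571]
wrist_force: [-2.1, -1.7, 5.7]
finger_gap: 42.9
finger_force: 20.0
```

```bash
python3 -m creep '[[0,[0,0,0],0],[0.5,[0,0,0],0],[1,[0,0,0],0],[1,[0,0,0],0],[1,[0,0,0],0],[1,[0,0,-4],0],[1,[0,0,-9],0],[1,[0,0,-13],0],[1,[0,0,-16],0],[1,[0,0,-16],0]]'
python3 -m creep '[[1,[-5,0,0],0],[1,[-10,0,0],0],[1,[-15,1,0],0],[1,[-20,1.1,0],0],[1,[-25,1.1,0],0],[1,[-29,1.1,0],0],[1,[-31.8,1.1,0],0],[1,[-31.8,1.1,0],0],[1,[-31.8,1.1,4],0],[1,[-31.8,1.1,8],0],[1,[-31.8,1.1,8],0],[1,[-31.8,1.1,8],0]]'
```

```text
clock: 31.4
eef_pos: [566.7, -66.9, 272.8]
eef_rot: [3.135, 0.001, 1.571]
wrist_force: [0.4, 0.1, -0.4]
finger_gap: 93.5
finger_force: 0.0
clock: 32.6
eef_pos: [576.9, -384.2, 188.9]
eef_rot: [-3.141, -0.0, 1.572]
wrist_force: [-0.6, 0.1, 2.1]
finger_gap: 94.1
finger_force: 0.0
```

Down to z ≈ 92, grip, lift high and carry back.

```bash
python3 -m creep '[[1,[0,0,4],0],[1,[0,0,7.5],0],[1,[0,0,9.6],0],[1,[0,0,9.6],0],[1,[0,0,9.6],0],[0.2,[0,0,9.6],0],[-0.2,[0,0,9.6],0],[-0.2,[0,0,9.6],0],[-0.2,[0,0,9.6],0],[-0.2,[0,0,9.6],0],[-0.2,[0,0,9.6],0]]' 20
python3 -m creep '[[-0.2,[0,0,-3],0],[-0.2,[0,0,-8],0],[-0.2,[0,0,-13],0],[-0.2,[0,0,-18],0],[-0.2,[4,0,-18],0],[-0.2,[9,0,-18],0],[-0.2,[14,0.9,-18],0],[-0.2,[19,1.8,-18],0],[-0.2,[24,1.8,-18],0],[-0.2,[29,1.8,-18],0],[-0.2,[34,1.8,-18],0],[-0.2,[38,1.8,-18],0]]'
```

```text
clock: 33.7
eef_pos: [576.8, -384.8, 92.5]
eef_rot: [3.141, 0.0, 1.571]
wrist_force: [-0.7, -0.3, 1.1]
finger_gap: 59.5
finger_force: 20.0
clock: 34.9
eef_pos: [594.1, -2.2, 272.1]
eef_rot: [-3.141, -0.0, 1.572]
wrist_force: [0.7, -0.6, -1.7]
finger_gap: 59.5
finger_force: 20.0
```

```bash
python3 -m creep '[[-0.2,[2.7,0,0],0],[-0.2,[2.7,0,0],0],[-0.2,[2.7,0,3],0],[-0.2,[2.7,0,7],0],[-0.2,[2.7,0,11],0],[-0.2,[2.7,0,14],0],[-0.2,[2.7,0,15.5],0],[-0.2,[2.7,0,16],0],[-0.2,[2.7,0,16],0],[-0.2,[2.7,0,16],0],[-0.2,[2.7,0,16],0]]'
```

```text
clock: 36.0
eef_pos: [595.2, 22.2, 113.7]
eef_rot: [3.139, 0.0, 1.571]
wrist_force: [0.2, -0.1, -1.9]
finger_gap: 59.6
finger_force: 20.0
```

```bash
python3 -m creep '[[-0.2,[0,0,0.4],0],[-0.2,[0,0,0.7],0],[-0.2,[0,0,0.85],0],[-0.2,[0,0,0.9],0],[-0.2,[0,0,0.9],0]]'
```

```text
clock: 36.5
eef_pos: [594.6, 22.3, 104.4]
eef_rot: [3.141, 0.0, 1.571]
wrist_force: [-5.9, 0.4, 10.5]
finger_gap: 59.6
finger_force: 20.0
```

Contact is made, so I release, retreat and check.

```bash
python3 -m creep '[[0.2,[0,0,0],0],[0.6,[0,0,0],0],[1,[0,0,0],0],[1,[0,0,0],0],[1,[0,0,0],0],[1,[0,0,-4],0],[1,[0,0,-9],0],[1,[0,0,-14],0],[1,[0,0,-20],0],[1,[0,0,-20],0],[1,[0,0,-20],0]]'
python3 - <<'E'
from h import *
W=cam("wrist"); w=manip.camera("wrist")[:,:,::-1].copy(); t=manip.camera("side")[:,:,::-1]; T=manip.camera("top")[:,:,::-1]
for c in [(594,22,145,30),(565.5,-65.5,138,22),(592,-27,30,135),(640,-45,74,31)]: cv2.polylines(w,[proj(W,circ(*c)).round().astype(int)],True,(0,0,255),1)
o=np.zeros((560,800,3),np.uint8); o[:330,:440]=cv2.resize(w,(440,330)); o[:270,440:800]=cv2.resize(t[130:400,200:560],(360,270)); o[330:560,:440]=cv2.resize(T[150:340,140:500],(440,230)); cv2.imwrite("pics/end.png",o)
E
```

```text
clock: 37.6
eef_pos: [595.0, 22.3, 304.8]
eef_rot: [3.138, 0.0, 1.571]
wrist_force: [-0.5, 0.5, -1.1]
finger_gap: 94.1
finger_force: 0.0
```

View pics/end.png

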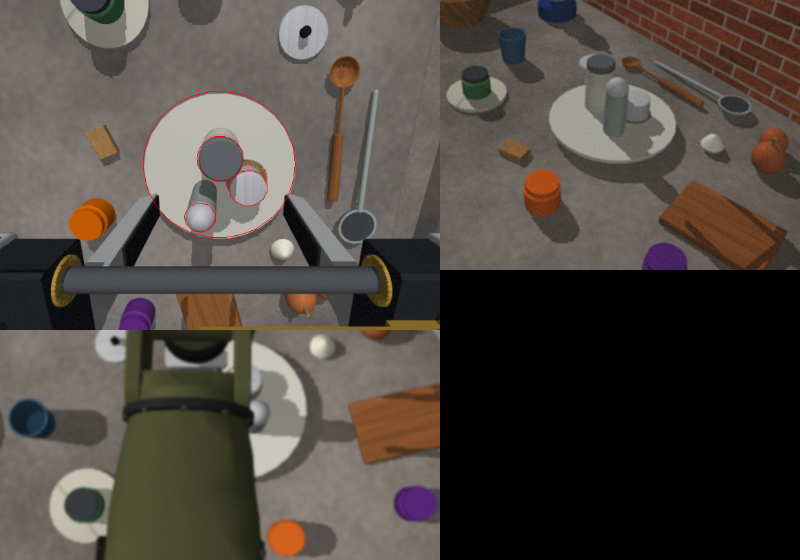

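Everything stands upright, and the tub, shaker and tin all sit on their predicted rings. The jar is on the slab and the mug is untouched, so I'm handing in.

```bash
python3 -c "
from cell import manip
print(manip.sign_off())"
```

```text
the job is handed in; nothing more can be done
None
```

The job is handed in at about 38 s of the 136 s: the jar is on the slab, the tin is on the cork pad, the tub and shaker are back upright in their starting places, and the mug is untouched; the last pictures show all of this, but sign-off gave no verdict.

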